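Hang a gravity column in its board and slide the board out over the dish

TASK

Take the gravity column with the orange cap out of the blue rack and hang it by its flange in the hole at the outer end of the white board that lies on the grey riser. Then take the black handle at the board's other end and slide the board out between its guides until the red line across it stands at the riser's edge, so that the column hangs over the glass dish. Most of the board then overhangs and would tip, so finish still holding it by the handle, the board flat on the riser, while I fit the clamp; leave the other columns, the dish, the timer and the bottle where they stand.

Things in the scene. Friction and masses are not known exactly. Their poses are not given: they have to be found in the camera images.
- column_orange: upright gravity column with an orange ribbed cap, 76 mm tall, 30 g. Origin at its outlet tip, z up. From below: tip 4 mm wide and cone (0-14 mm), clear barrel 13 mm dia (14-38), flange 24 mm dia (38-41), neck 18 mm dia (41-58), cap 20 mm dia (58-76); grip neck or cap from above. Hangs by its flange in the rack with 1.5-2 mm play; the three columns' places are swapped at random
- column_orange_flange (a point): centre of the underside of the orange-capped column's flange, 38 mm above its tip; it lies in the plane of the board's top when the column hangs properly
- column_blue: gravity column like column_orange but with a blue cap; stays in the rack
- column_green: gravity column like column_orange but with a green cap; stays in the rack
- rack: blue lattice tube rack, 73 x 136 x 50 mm, fixed; origin at the centre of its underside, y along its long side, z up. The columns hang in the middle row (rack x = 0) at rack y = -52.5, -10.5 and 31.5 mm, flanges on the lattice 45 mm above the bench; fingers have room on both sides of the row (closing along rack x)
- board: loose white plastic board, 90 x 360 x 10 mm, 0.5-0.75 kg; origin at the centre of its underside, y along it to the outer end (with the hole), z up. Lies flat on the riser between guides (2.5 mm play each side), overhanging its edge by 70-100 mm at the start. With the red line at the edge it overhangs 230 mm and tips off unless the handle end is held down with some 3 N
- board_hole (a point): centre of the board's only hole, at the height of its top face; 17 mm in diameter, right through, 30 mm from the outer end; axes as the board's
- board_line (a point): point on the board's underside straight below the middle of the red line (3 mm wide, across the whole width of the board's top and down its side faces), 230 mm from the outer end; axes as the board's
- board_handle (a point): centre of the grip bar of the black pull handle, 150 mm behind the board's middle; bar 76 mm long across the board (board x), 14 mm thick along it (board y), 18 mm high, its middle 34 mm above the board's top, free below and to both sides along the board. Grip it from above with the fingers closing along the board
- riser: fixed grey bench riser of bent sheet metal, 150 mm wide, 300 mm long, top 100 mm above the bench; origin at the centre of its foot, y along it towards the edge over which the board slides out, z up. Two black guide strips, 8 mm high, run along y on its top (inner faces 47.5 mm from the middle); nothing holds the board down or stops it lengthwise
- riser_edge (a point): middle of the riser's top edge at its y end, 150 mm from its origin, 100 mm above the bench; axes as the riser's, y pointing outward
- dish: loose low glass dish, 96 mm in diameter, 50 mm high, open at the top; origin at the centre of its underside. It stands about 200 mm out from the riser's edge (to 10 mm), below where the column ends up; the column's tip passes 22 mm above its rim.
- bench_timer: small white timer, 50 x 58 x 62 mm, stands behind the board; origin at the centre of its underside; leave it alone
- reagent_bottle: white reagent bottle with an orange cap, 68 mm in diameter, 135 mm high, stands behind the riser; origin at the centre of its underside; leave it alone
Mind the look-alikes: they are no part of the job. What is shaped like the column_orange but yellow is not meant.

How it is judged:
By the outcome, as a careful person would: the job done as asked, in the order asked, and still so for the second after the job is handed in, while the arm keeps its last pose, push and grip.
It also fails if it takes over 54 s, if anything falls off the work surface, if the arm or the gripper's body presses on something with over 40 N, if the wrist force passes 120 N, or if a joint passes its speed limit or range.

ROBOT

A 6-joint arm with a two-finger parallel gripper is mounted at the origin on a cart in front of the work surface, level with it; the furniture and walls round the work are solid. World frame = base frame: x ahead of the robot, y to its left, z up, the work surface at z = 0. Lengths are in m, angles in rad, forces in N, time in s.
With the tool pointing down it reaches from about 0.375 to 0.9 m from the base axis. Payload 3.1 kg.
Tool frame: the origin (TCP) lies on the centre line of the jaws, within the pads' length; the fingertips stand 22 mm ahead of it and the grasp point (between the pads) lies 3 mm ahead of it; z points along the fingers, y is the line along which they close (so a half turn about z gives the same grasp; the last joint's range is limited). The gripper opens to 85 mm and grips with 20 to 120 N. Pads are 22 mm wide; open, the fingers measure 114 mm over their backs; the gripper's body (76 mm by 85 mm) begins 54 mm behind the grasp point. The pads swing forward as they close: fully open they stand 13 mm farther back than shut.
Start: joints at [-1.385, 0.527, 1.433, -0, 1.181, -0.178], TCP at [0.223, -0.584, 0.228] pointing down, gripper open.
Joint ranges: [-3.08, 3.08], [-0.75, 2.2], [0.22, 2.44], [-1.43, 4.57], [0, 2.65], [-2.85, 2.85]. Speed limits (rad/s): [2.79, 2.79, 3.14, 3.14, 3.14, 3.14].

INTERFACE

Orientations are given as a unit quaternion [x, y, z, w].
In Python, from station import sense, eyes, job gives the robot as it stands.
- The arm moves only by the tool run_rows, called after ">>>" by a JSON object that holds its "method" and its "body". Schema: {"type":"object","properties":{"motion":{"type":"array","items":{"type":"object","properties":{"pos":{"type":"array","items":{"type":"number"},"minItems":3,"maxItems":3},"turn":{"type":"number"},"jaw":{"type":"number"}},"additionalProperties":false,"required":["jaw"]},"minItems":1,"maxItems":20},"force":{"type":"number"},"only":{"type":"string"},"quiet":{"type":"boolean"},"lines":{"type":"string"}},"required":["motion"],"additionalProperties":false}. motion is a list of rows, 1 to 20 of them, each an object with the fields pos (a list: dx, dy, dz in parts of the range, where 1.0 means 0.4 m), turn (a turn about the tool's z in parts of the range, where 1.0 means 120 degrees), jaw (the opening from 0.0 (shut) to 1.0 (fully open)); a field left out counts as zero (the opening has to be given); each row is the pose to reach, as a shift and turn from the pose commanded when the call began, along the tool's axes at that moment; what a row does not reach only later rows make up. A row lasts 1/10 s, in which the tool goes at most 0.05 m and 0.15 rad, less where a joint would pass 70% of its speed; a pose out of reach is approached as far as the arm can. The fingers move at their own pace and stop on an object; force is the grip in N (left out, the last holds). Time passes only in rows, so rows that do not move let the fingers close. The tool returns the time, the measured TCP pose, the force, the opening and the grip force at its end. only (a regular expression) keeps the lines of the reply that match it, lines (a string "A,B") keeps lines A to B, and quiet returns only ok. Input that does not fit is refused with a message, and nothing moves.
- sense(): the state, without advancing time (a new reading comes with each control period).
- eyes.snapshot(name): name is "scene" or "top" or "wrist"; returns a dict with "pixels" (384x512x3 uint8, red, green, blue), "range_z" (384x512 float32, m along the optical axis (not along the pixel's ray), 0 where there is no reading), "fov_y" (degrees; the focal length in pixels is half the picture's height over the tangent of half this angle, whatever the lens; pixels are square), "cx", "cy" (the principal point, pixels), "R" (3x3) and "t" (3): a world point X has camera coordinates R X + t; the wrist camera has in their place "hand_eye" (4x4, takes a point from camera to tool coordinates, whose origin is the TCP and whose axes are the flange's). Camera axes: x right, y down, z forward; pixel columns grow to the right and rows downward; lengths in m; the calibration is good to about 2 mm. A picture is of the moment at which its call begins: read the wrist's pose just before it.
- job.sign_off(): hands the job in; it is judged then, once.
The state is a dict: "t": time; "q": joint angles; "qd": joint speeds; "tau": joint torques, N m; "tcp_pos": TCP position; "tool_rot": TCP orientation; "force": force on the tool from outside, world axes, zero at the start; "ft_torque": the same for the moment, N m; "finger_gap": opening from 0.0 (shut) to 1.0 (fully open); "gripper_force": force on a finger pad.
Only numpy, scipy, OpenCV 4.12 (cv2) and the standard library are available. Lean on these libraries where they do the work, as an engineer would, in place of code of your own. Each camera call takes 0.05 s, during which the arm holds its last target. There are 200 camera calls.

## Working session

There is one attempt and no reset: what is moved stays moved. The work goes in short steps, Python scripts to look and compute and a tool call to move; the robot and the scene stay as the last step left them, time stands still between calls to the robot, and variables do not carry over. Pictures are saved under pics/ and viewed, at most 10 in all, crops included, and the job is handed in when it is done.

```bash
mkdir -p pics; ls
```

Run:
```python
from station import sense, eyes, job
import cv2,numpy as np
s=sense();print(s)
for n in("scene","top"):
    d=eyes.snapshot(n);np.save(f"/tmp/{n}.npy",d,allow_pickle=True)
    cv2.imwrite(f"pics/{n}.png",cv2.resize(d["pixels"][:,:,::-1],(800,600)))
    print(n,d["fov_y"],d["cx"],d["cy"],d["R"],d["t"])
```

```text
pics
{'t': 0.0, 'q': array([-1.38455154e+00,  5.28463509e-01,  1.43392606e+00,  3.61503446e-06,
        1.18135964e+00, -1.78532550e-01]), 'qd': array([ 0.00222341,  0.00319549, -0.00088591,  0.00218447,  0.00086981,
        0.00024446]), 'tau': array([ 1.01892390e-03, -4.42343366e+01, -1.78022271e+01,  1.27412086e-06,
        8.52082012e-03, -1.17767620e-06]), 'tcp_pos': array([ 0.22283671, -0.58315128,  0.22742768]), 'tool_rot': array([ 9.83412797e-01,  1.81378357e-01, -2.48652042e-06, -1.07827208e-03]), 'force': array([ 0.10081135, -0.08667977, -0.12903556]), 'ft_torque': array([-0.00556028, -0.01837216, -0.02075395]), 'gripper_force': 0.0, 'finger_gap': 1.0015860885899248}
scene 45.45410204713876 262.6477773822064 190.52392853183545 [[-0.88830978 -0.45884125 -0.01924707]
 [-0.29525053  0.60269761 -0.74133846]
 [ 0.35175683 -0.6528555  -0.6708553 ]] [0.51677425 0.20737425 1.29725287]
top 53.17132111518803 257.52899619326246 195.05322425853637 [[-0.02707853 -0.99962563 -0.0039188 ]
 [-0.97173537  0.02724231 -0.23449567]
 [ 0.23451464 -0.00254176 -0.97210926]] [0.05790453 0.58111731 1.14572424]
```

View pics/scene.png

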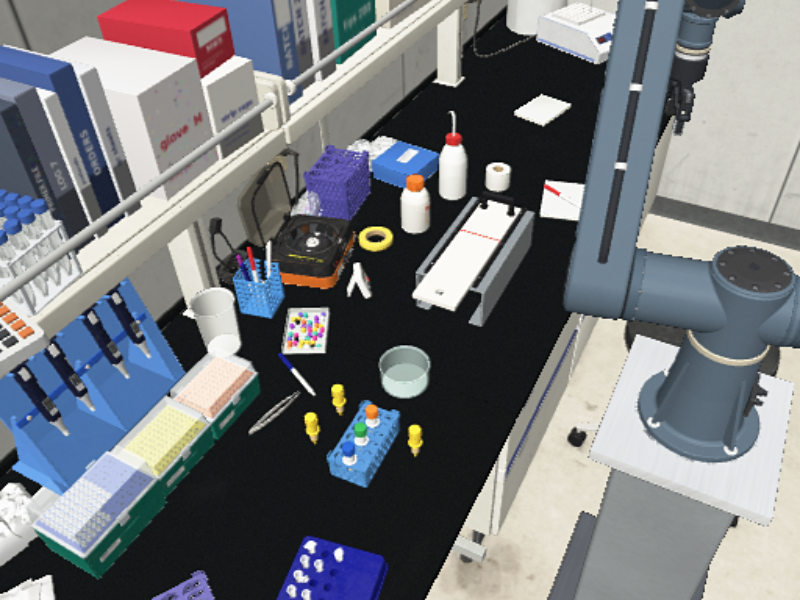

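View pics/top.png

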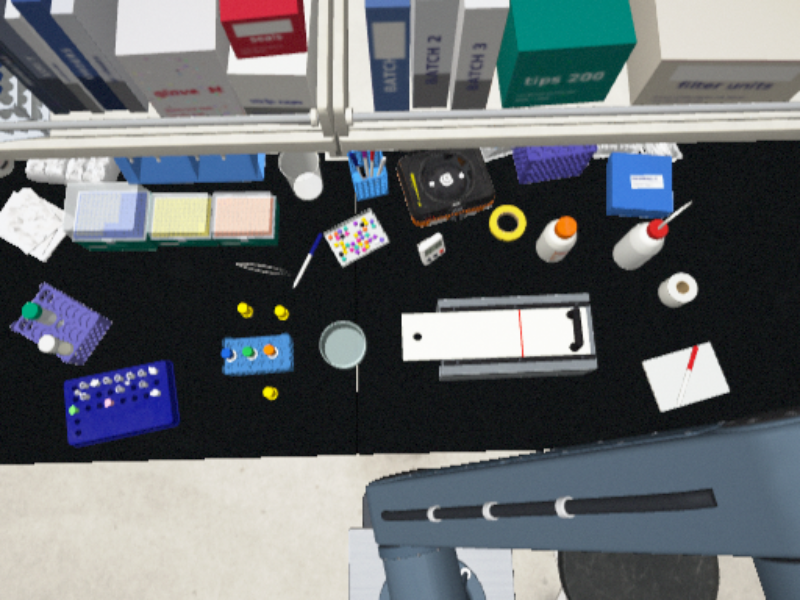

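In both views the rack is at top (258,355), with caps blue (228,353), green (248,352) and orange (270,350). The board is at (497,335), with its hole at (418,336), red line at (521,333) and handle at (575,330). The dish is at (343,345).

Candidates for the column are the orange cap in the rack at (270,350), the yellow look-alikes at (245,310), (282,312) and (270,393), and the bottle cap at (566,227). Only the one in the rack is orange-capped, neck-sized and hanging in the blue rack. I'll confirm that in a crop while measuring.

Create h.py:
```python
import numpy as np,cv2
from scipy.spatial.transform import Rotation as Ro
def K(d): return 192/np.tan(np.radians(d["fov_y"]/2))
def plane(d,u,v,z,R=None,t=None):
    R=d["R"] if R is None else R; t=d["t"] if t is None else t
    f=K(d); r=np.stack([(np.asarray(u,float)-d["cx"])/f,(np.asarray(v,float)-d["cy"])/f,np.ones(np.shape(u))],-1)@R
    c=-R.T@t
    return c+r*((z-c[2])/r[...,2])[...,None]
def cloud(d,R=None,t=None):
    R=d["R"] if R is None else R; t=d["t"] if t is None else t
    f=K(d); v,u=np.mgrid[:384,:512]; Z=d["range_z"]
    return (np.stack([(u-d["cx"])/f*Z,(v-d["cy"])/f*Z,Z],-1)-t)@R
def wristRt(s,d):
    T=np.eye(4);T[:3,:3]=Ro.from_quat(s["tool_rot"]).as_matrix();T[:3,3]=s["tcp_pos"]
    M=np.linalg.inv(T@d["hand_eye"]);return M[:3,:3],M[:3,3]
def blobs(m,amin=8):
    n,l,st,c=cv2.connectedComponentsWithStats(m.astype(np.uint8))
    return [(l==i,c[i],st[i,4]) for i in range(1,n) if st[i,4]>=amin]
def hsv(d): return cv2.cvtColor(d["pixels"],cv2.COLOR_RGB2HSV)
```

Run:
```python
from h import *
np.set_printoptions(precision=4,suppress=True)
out=[]
for n in("top","scene"):
    d=np.load(f"/tmp/{n}.npy",allow_pickle=True).item();h=hsv(d);P=cloud(d);ws=(P[...,2]<.3)&(P[...,2]>-.02)&(P[...,0]>.3)
    H,S,V=h[...,0],h[...,1],h[...,2]
    print(n)
    for nm,m in dict(orange=(H>=5)&(H<=18)&(S>150)&(V>120),yellow=(H>20)&(H<34)&(S>150)&(V>120),red=((H<4)|(H>174))&(S>130)&(V>100),
                     green=(H>50)&(H<85)&(S>120)&(V>60),lblue=(H>95)&(H<115)&(S>90)&(V>90)).items():
        for b,c,a in blobs(m&ws,10):
            p=P[b];print(nm,c*800/512,a,np.median(p,0),'zmax',p[:,2].max().round(3),'lo',p.min(0)[:2],'hi',p.max(0)[:2])
    m=(P[...,2]>.095)&(P[...,2]<.125)&(S<60)&(V>170)&(P[...,0]<.75)
    for b,c,a in blobs(m,300):
        r=cv2.minAreaRect(P[b][:,:2].astype(np.float32));print('board',c,a,r, np.median(P[b],0))
t=np.load("/tmp/top.npy",allow_pickle=True).item()["pixels"];s=np.load("/tmp/scene.npy",allow_pickle=True).item()["pixels"]
a=cv2.resize(t[185:265,130:245],None,fx=4,fy=4);b=cv2.resize(s[235:315,185:285],None,fx=3.3,fy=4)
cv2.imwrite("pics/crop.png",np.hstack([a,b])[:,:,::-1])
```

```text
top
orange [565.207  226.6322] 157 [ 0.7168 -0.2839  0.1339] zmax 0.141 lo [ 0.6968 -0.3435] hi [ 0.7933 -0.2641]
orange [269.5724 349.6711] 19 [0.4955 0.3042 0.0818] zmax 0.085 lo [0.4885 0.2987] hi [0.5115 0.3229]
yellow [413.9423 183.6538] 26 [0.8461 0.01   0.0724] zmax 0.078 lo [0.8154 0.004 ] hi [0.8701 0.0161]
yellow [506.5614 222.1427] 286 [ 0.7749 -0.192   0.0122] zmax 0.02 lo [ 0.7357 -0.2359] hi [ 0.8229 -0.1524]
yellow [342.9167 246.875 ] 15 [0.7313 0.166  0.0109] zmax 0.015 lo [0.716  0.1621] hi [0.7417 0.1763]
yellow [244.4853 309.4439] 68 [0.5823 0.3638 0.0695] zmax 0.082 lo [0.5722 0.3539] hi [0.6133 0.3953]
yellow [280.8216 312.0464] 62 [0.5751 0.2892 0.0713] zmax 0.082 lo [0.5656 0.2795] hi [0.6071 0.3154]
yellow [269.697  392.5189] 66 [0.4128 0.3074 0.0739] zmax 0.081 lo [0.4036 0.2984] hi [0.4335 0.3366]
red [371.1648 155.1136] 11 [0.8955 0.0977 0.1107] zmax 0.122 lo [0.8934 0.0962] hi [0.8967 0.1008]
red [656.466  228.7221] 123 [ 0.6945 -0.4494  0.1646] zmax 0.199 lo [ 0.6787 -0.5323] hi [ 0.7813 -0.4338]
red [692.0545 356.7487] 47 [ 0.468  -0.5528  0.0189] zmax 0
[... 3118 characters left out ...]
-0.4571  0.045 ] zmax 0.055 lo [ 0.775  -0.5544] hi [ 0.9177 -0.4058]
lblue [258.6113 290.5801] 800 [0.8679 0.1328 0.0509] zmax 0.124 lo [ 0.8391 -0.0123] hi [0.9934 0.1535]
lblue [ 87.5078 394.9497] 7252 [0.9203 0.5167 0.1169] zmax 0.274 lo [0.8008 0.2688] hi [1.0377 0.681 ]
lblue [363.7243 446.6398] 1229 [0.4826 0.3605 0.0395] zmax 0.083 lo [0.4544 0.2355] hi [0.552 0.411]
board [296.6137 164.0684] 1975 ((0.5241905450820923, -0.13500019907951355), (0.1199389398097992, 0.3667837977409363), 0.7616256475448608) [ 0.5098 -0.0979  0.1073]
board [ 66.8374 322.    ] 369 ((0.7431443929672241, 0.6489633917808533), (0.14805182814598083, 0.013522769324481487), 89.6856689453125) [0.743  0.6735 0.1169]
```

View pics/crop.png

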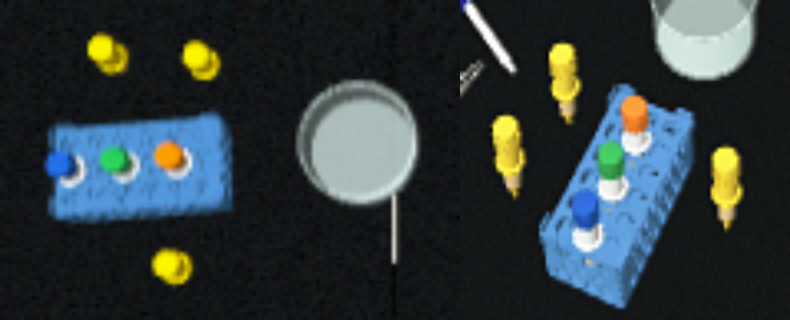

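The crop confirms it: the orange-capped column hangs in the rack at the dish end (crop px (170,157) and (633,115)). The yellow ones stand loose on the bench. Next is the coarse geometry and the wrist camera's mounting.

Add to h.py:
```python
def go(x,y,z,yaw):
    "shift in tool axes from the measured pose to world TCP x,y,z with tool-x yaw (mod pi)"
    from station import sense
    s=sense();R=Ro.from_quat(s["tool_rot"]).as_matrix()
    d=R.T@(np.array([x,y,z])-s["tcp_pos"]);c=np.arctan2(R[1,0],R[0,0])
    dy=(yaw-c+np.pi/2)%np.pi-np.pi/2
    print("pos",s["tcp_pos"].round(4),"yaw",round(c,4),"t",s["t"],"-> d",d.round(4),"turn",round(-dy,4),"or",round(-dy+np.pi*np.sign(dy),4), "q",s["q"].round(2))
```

Run:
```python
from h import *
from station import eyes,sense
np.set_printoptions(precision=4,suppress=True)
d=eyes.snapshot("wrist");print(d["fov_y"],d["cx"],d["cy"],d["hand_eye"])
d=np.load("/tmp/top.npy",allow_pickle=True).item();P=cloud(d);h=hsv(d);H,S,V=h[...,0],h[...,1],h[...,2]
# hole, line, handle, riser edge, dish
reg=(np.abs(P[...,0]-.51)<.06)&(P[...,1]<.06)&(P[...,1]>-.4)
v,u=np.nonzero(reg&((H<8)|(H>172))&(S>80));print('line',plane(d,u.mean(),v.mean(),.11),len(u))
g=np.zeros(reg.shape,bool);g[208:224,258:278]=1
v,u=np.nonzero(g&(V<110));print('hole',plane(d,u.mean(),v.mean(),.11),len(u))
m=(P[...,2]>.13)&(P[...,2]<.17)&(np.abs(P[...,0]-.51)<.08)&(P[...,1]<-.1)
print('handle',np.median(P[m],0),P[m].min(0),P[m].max(0))
m=(P[...,2]>.09)&(P[...,2]<.112)&(np.abs(P[...,0]-.51)<.1)&(P[...,1]<.06)&(P[...,1]>-.5)&(S>0)
q=P[m];gm=q[(np.abs(q[:,0]-.51)>.052)];print('guides',gm.min(0),gm.max(0));print('board+',q.min(0),q.max(0))
m=(P[...,2]>.04)&(P[...,2]<.06)&(P[...,1]>.08)&(P[...,1]<.22)&(np.abs(P[...,0]-.5)<.08);print('dish',cv2.minEnclosingCircle(P[m][:,:2].astype(np.float32)))
m=(P[...,2]>.04)&(P[...,2]<.052)&(np.abs(P[...,0]-.49)<.06)&(P[...,1]>.25)&(P[...,1]<.45);print('rack',cv2.minAreaRect(P[m][:,:2].astype(np.float32)))
go(.44,-.1,.38,np.pi/2)
```

```text
71.29781527681581 251.56548679649586 192.0805346352103 [[ 0.0003 -0.9547 -0.2976  0.0764]
 [ 1.      0.0001  0.0009 -0.0011]
 [-0.0009 -0.2976  0.9547 -0.1455]
 [ 0.      0.      0.      1.    ]]
line [ 0.5105 -0.1844  0.11  ] 37
hole [0.5094 0.0156 0.11  ] 17
handle [ 0.5088 -0.282   0.1504] [ 0.473  -0.2907  0.1302] [ 0.5479 -0.2764  0.1576]
guides [ 0.4339 -0.3295  0.0901] [ 0.5882 -0.0272  0.112 ]
board+ [ 0.4339 -0.3295  0.0901] [0.5882 0.0456 0.112 ]
dish ((0.5082281231880188, 0.16668416559696198), 0.047674328088760376)
rack ((0.4939489960670471, 0.34099844098091125), (0.07176133245229721, 0.13746672868728638), 3.180582046508789)
pos [ 0.2229 -0.5833  0.2276] yaw 0.3648 t 0.15 -> d [ 0.3753 -0.3743 -0.1516] turn -1.206 or 1.9356 q [-1.38  0.53  1.43 -0.    1.18 -0.18]
```

The rows are not in the units I measure in: shifts go in shares of 0.4 m and turns go in shares of 120 degrees. I convert before sending: -0.375 m is -0.9375, -0.15 m is -0.375, -0.15 rad is -0.0716.

>>> {"method": "run_rows", "body": {"motion": [{"pos":[0.125,-0.125,-0.2],"turn":-0.0716,"jaw":1},{"pos":[0.2,-0.2,-0.275],"turn":-0.1432,"jaw":1},{"pos":[0.275,-0.275,-0.375],"turn":-0.2149,"jaw":1},{"pos":[0.35,-0.35,-0.375],"turn":-0.2865,"jaw":1},{"pos":[0.425,-0.425,-0.375],"turn":-0.3581,"jaw":1},{"pos":[0.5,-0.5,-0.375],"turn":-0.4297,"jaw":1},{"pos":[0.575,-0.575,-0.375],"turn":-0.5013,"jaw":1},{"pos":[0.65,-0.65,-0.375],"turn":-0.573,"jaw":1},{"pos":[0.725,-0.725,-0.375],"turn":-0.573,"jaw":1},{"pos":[0.8,-0.8,-0.375],"turn":-0.573,"jaw":1},{"pos":[0.875,-0.875,-0.375],"turn":-0.573,"jaw":1},{"pos":[0.9375,-0.9375,-0.375],"turn":-0.573,"jaw":1},{"pos":[0.9375,-0.9375,-0.375],"turn":-0.573,"jaw":1},{"pos":[0.9375,-0.9375,-0.375],"turn":-0.573,"jaw":1},{"pos":[0.9375,-0.9375,-0.375],"turn":-0.573,"jaw":1}], "force": 40}}

```text
t: 1.65
tcp_pos: [0.4392, -0.1005, 0.3782]
tool_rot: [0.71, 0.705, -0.0, -0.0]
force: [-0.9, 0.6, 0.3]
finger_gap: 0.999
gripper_force: 0.0
```

Create look.py:
```python
from h import *
from station import eyes,sense
import sys
s=sense();d=eyes.snapshot("wrist");R,t=wristRt(s,d);np.save("/tmp/w.npy",dict(d=d,R=R,t=t),allow_pickle=True)
cv2.imwrite(f"pics/{sys.argv[1]}.png",cv2.resize(d["pixels"][:,:,::-1],(768,576)))
```

```bash
python3 look.py w1; python3 -c "
from h import *
go(.495,.308,.3,1.626)"
```

```text
pos [ 0.4392 -0.1008  0.3783] yaw 1.5631 t 1.7 -> d [0.4093 0.0527 0.0781] turn -0.0629 or 3.0787 q [-0.47  0.12  1.62 -0.    1.4  -0.47]
```

View pics/w1.png

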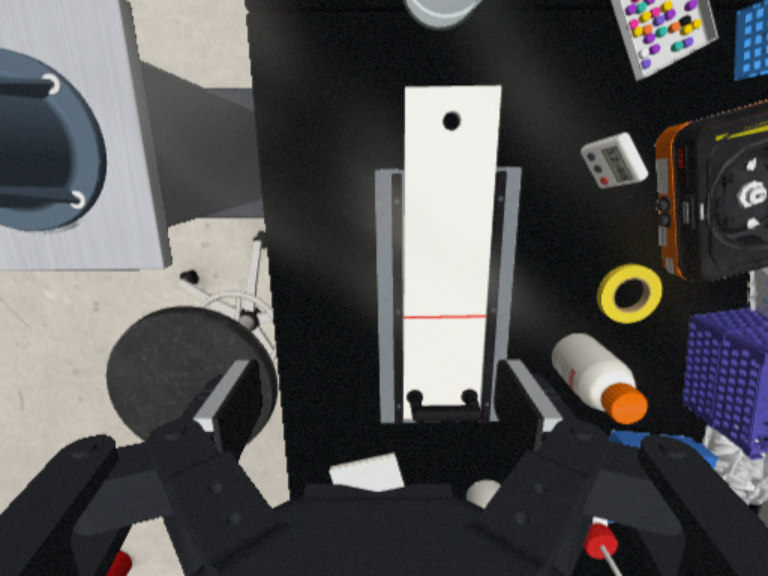

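The wrist view (768x576) shows the whole board: hole (452,121), red line (445,317), handle bar (445,411), and riser front corners about (377,169) and (521,167).

Create meas.py:
```python
from h import *
np.set_printoptions(precision=4,suppress=True)
w=np.load("/tmp/w.npy",allow_pickle=True).item();d,R,t=w["d"],w["R"],w["t"];P=cloud(d,R,t);h=hsv(d);H,S,V=h[...,0],h[...,1],h[...,2]
near=(np.abs(P[...,0]-.51)<.1)
m=near&(P[...,2]>.1)&(P[...,2]<.118)&(S<60)&(V>160)
m=max(blobs(m),key=lambda b:b[2])[0]
v,u=np.nonzero(m);q=plane(d,u,v,.11,R,t)[:,:2]
B=cv2.minAreaRect(q.astype(np.float32));print('white',B,q.max(0))
red=near&((H<8)|(H>172))&(S>80)&(P[...,2]>.1)&(P[...,2]<.118)
v,u=np.nonzero(red);L=plane(d,u,v,.11,R,t);k=np.polyfit(L[:,0],L[:,1],1);print('line',L.mean(0),'slope',k[0],L.min(0),L.max(0))
# hole: dark blob enclosed by the white board
c,_=cv2.findContours(m.astype(np.uint8),cv2.RETR_CCOMP,cv2.CHAIN_APPROX_NONE)
for k in c:
    a=cv2.contourArea(k)
    if 20<a<400:
        mm=np.zeros(m.shape,np.uint8);cv2.drawContours(mm,[k],-1,1,-1);vv,uu=np.nonzero(mm&~m);print('hole?',plane(d,uu.mean(),vv.mean(),.11,R,t),a)
hm=near&(P[...,2]>.135)&(P[...,2]<.17)&(V<90)&(P[...,1]<-.05)
for b,c,a in blobs(hm,30):
    v,u=np.nonzero(b);q=plane(d,u,v,.153,R,t);print('handle',q.mean(0),cv2.minAreaRect(q[:,:2].astype(np.float32)),np.median(P[b],0))
# riser edge: greyish flange pixels at z~.1 outside guides
gm=near&(P[...,2]>.09)&(P[...,2]<.106)&(V>70)&(V<170)
for b,c,a in blobs(gm,80):
    v,u=np.nonzero(b);q=plane(d,u,v,.1,R,t)
    print('riser',cv2.minAreaRect(q[:,:2].astype(np.float32)),'ymax',np.percentile(q[:,1],[0,1,99,100]),a)
```

```bash
python3 meas.py
```

```text
white ((0.5110071897506714, -0.06999916583299637), (0.09034663438796997, 0.2281101644039154), 0.5979244709014893) [0.557  0.0437]
line [ 0.5185 -0.1854  0.11  ] slope 0.008869767476336218 [ 0.4673 -0.1874  0.11  ] [ 0.5567 -0.1841  0.11  ]
hole? [0.5101 0.0146 0.11  ] 143.5
handle [ 0.5114 -0.2804  0.153 ] ((0.5110868811607361, -0.27924785017967224), (0.022348789498209953, 0.07475749403238297), 89.68547821044922) [ 0.5125 -0.2814  0.1516]
riser ((0.4509240984916687, -0.16491323709487915), (0.32657137513160706, 0.02956235222518444), 89.67581939697266) ymax [-0.3282 -0.3239 -0.0286 -0.0017] 1888
riser ((0.5796302556991577, -0.17765465378761292), (0.025918863713741302, 0.29828768968582153), 3.161633253097534) ymax [-0.3268 -0.3225 -0.0295 -0.0294] 1307
```

Scaled: 0.4 m is 1, 0.37 m is 0.925, -0.06 rad is -0.0286.

>>> {"method": "run_rows", "body": {"motion": [{"pos":[0.125,0,0],"jaw":0.6},{"pos":[0.25,0.05,0],"turn":-0.0286,"jaw":0.6},{"pos":[0.375,0.075,0],"turn":-0.0286,"jaw":0.6},{"pos":[0.5,0.125,0],"turn":-0.0286,"jaw":0.6},{"pos":[0.625,0.125,0.075],"turn":-0.0286,"jaw":0.6},{"pos":[0.75,0.125,0.125],"turn":-0.0286,"jaw":0.6},{"pos":[0.85,0.125,0.2],"turn":-0.0286,"jaw":0.6},{"pos":[0.925,0.125,0.2],"turn":-0.0286,"jaw":0.6},{"pos":[1,0.125,0.2],"turn":-0.0286,"jaw":0.6},{"pos":[1,0.125,0.2],"turn":-0.0286,"jaw":0.6},{"pos":[1,0.125,0.2],"turn":-0.0286,"jaw":0.6},{"pos":[1,0.125,0.2],"turn":-0.0286,"jaw":0.6}]}}

```text
t: 2.9
tcp_pos: [0.4925, 0.2982, 0.2985]
tool_rot: [0.689, 0.725, -0.0, 0.0]
force: [-0.3, 0.1, -0.3]
finger_gap: 0.596
gripper_force: 0.0
```

```bash
python3 look.py w2
```

```text
(no output)
```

View pics/w2.png

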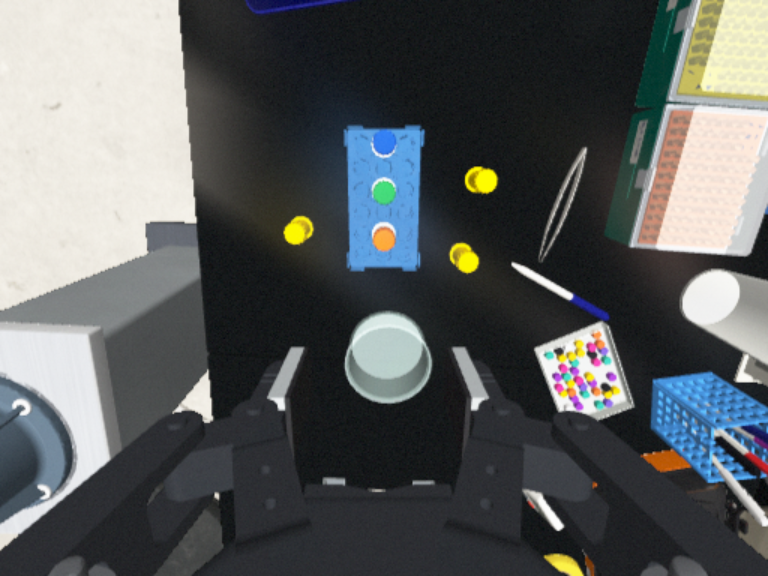

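The wrist view over the rack shows the columns in a row at (384,143) blue, (384,190) green and (384,239) orange, with the jaw line aligned to rack x. The yellow ones stand clear at (298,230), (481,180) and (464,258).

Run:
```python
from h import *
np.set_printoptions(precision=4,suppress=True)
w=np.load("/tmp/w.npy",allow_pickle=True).item();d,R,t=w["d"],w["R"],w["t"];P=cloud(d,R,t);h=hsv(d);H,S,V=h[...,0],h[...,1],h[...,2]
box=(np.abs(P[...,0]-.49)<.05)&(P[...,1]>.25)&(P[...,1]<.45)
for n,m in dict(o=(H>=5)&(H<=18)&(S>150),g=(H>50)&(H<85)&(S>120)).items():
    m=m&box&(P[...,2]>.06);top=m&(P[...,2]>.0785)
    v,u=np.nonzero(top);q=plane(d,u,v,.083,R,t)[:,:2];print(n,cv2.minEnclosingCircle(q.astype(np.float32)),q.mean(0),P[m][:,2].max(),m.sum(),top.sum())
    v,u=np.nonzero(m);q=plane(d,u,v,.083,R,t)[:,:2];print(cv2.minEnclosingCircle(q.astype(np.float32)))
m=box&(P[...,2]>.042)&(P[...,2]<.053)
v,u=np.nonzero(m);r=cv2.minAreaRect(plane(d,u,v,.05,R,t)[:,:2].astype(np.float32));print('rack',r)
go(.4945,.3085,.1,1.626)
```

```text
o ((0.658711314201355, 0.19595670700073242), 0.20666925609111786) [0.5036 0.3049] 0.44389898871108285 170 159
((0.6586765050888062, 0.19663330912590027), 0.20709271728992462)
g ((0.5992479920387268, 0.4177982211112976), 0.13390862941741943) [0.5    0.3533] 0.44389898871108285 184 182
((0.5992479920387268, 0.4177982211112976), 0.13390862941741943)
rack ((0.4958125948905945, 0.3395373821258545), (0.07322098314762115, 0.13577282428741455), 2.9791338443756104)
pos [0.4925 0.2982 0.2986] yaw 1.6223 t 2.95 -> d [0.0103 0.0025 0.1986] turn -0.0037 or 3.1378 q [ 0.35  0.39  1.47 -0.    1.28  0.3 ]
```

Run:
```python
from h import *
np.set_printoptions(precision=4,suppress=True)
w=np.load("/tmp/w.npy",allow_pickle=True).item();d,R,t=w["d"],w["R"],w["t"];P=cloud(d,R,t);h=hsv(d);H,S,V=h[...,0],h[...,1],h[...,2]
m=(H>=5)&(H<=18)&(S>150)
for b,c,a in blobs(m,60):
    v,u=np.nonzero(b);q=plane(d,u,v,.081,R,t)[:,:2];z=P[b][:,2];print(c*1.5,a,cv2.minEnclosingCircle(q.astype(np.float32)),q.mean(0),q.min(0),q.max(0),np.median(z))
```

```text
[383.3802 238.5449] 167 ((0.4974386692047119, 0.30948778986930847), 0.010434385389089584) [0.4975 0.3095] [0.4884 0.2997] [0.5065 0.3192] 0.08296467271193088
[665.42 460.45] 300 ((0.8190475702285767, 0.08130629360675812), 0.02988523431122303) [0.8191 0.0814] [0.79   0.0672] [0.8481 0.0953] 0.02760910347857845
```

Scaled: 0.2215 m is 0.5538, 0.0105 m is 0.0263.

>>> {"method": "run_rows", "body": {"motion": [{"pos":[0.0263,0.0138,0.1],"jaw":0.5},{"pos":[0.0263,0.0138,0.2],"jaw":0.5},{"pos":[0.0263,0.0138,0.3],"jaw":0.5},{"pos":[0.0263,0.0138,0.375],"jaw":0.5},{"pos":[0.0263,0.0138,0.45],"jaw":0.5},{"pos":[0.0263,0.0138,0.5],"jaw":0.5},{"pos":[0.0263,0.0138,0.525],"jaw":0.5},{"pos":[0.0263,0.0138,0.5538],"jaw":0.5},{"pos":[0.0263,0.0138,0.5538],"jaw":0.5},{"pos":[0.0263,0.0138,0.5538],"jaw":0.5}], "force": 40}}

```text
t: 3.95
tcp_pos: [0.4975, 0.3107, 0.0776]
tool_rot: [0.688, 0.726, 0.001, 0.0]
force: [0.6, -0.1, -0.3]
finger_gap: 0.501
gripper_force: 0.0
```

>>> {"method": "run_rows", "body": {"motion": [{"jaw":0.2},{"jaw":0.1},{"jaw":0.05},{"jaw":0.05},{"jaw":0.05},{"jaw":0.05}], "force": 30}}

```text
t: 4.55
tcp_pos: [0.4975, 0.3111, 0.078]
tool_rot: [0.688, 0.726, 0.001, 0.0]
force: [-1.0, -0.2, 5.8]
finger_gap: 0.193
gripper_force: 29.6
```

Scaled: -0.16 m is -0.4, -0.15 m is -0.375.

>>> {"method": "run_rows", "body": {"motion": [{"pos":[0,0,-0.025],"jaw":0.05},{"pos":[0,0,-0.05],"jaw":0.05},{"pos":[0,0,-0.1],"jaw":0.05},{"pos":[0,0,-0.15],"jaw":0.05},{"pos":[0,0,-0.225],"jaw":0.05},{"pos":[0,0,-0.3],"jaw":0.05},{"pos":[0,0,-0.375],"jaw":0.05},{"pos":[0,0,-0.4],"jaw":0.05},{"pos":[0,0,-0.4],"jaw":0.05},{"pos":[0,0,-0.4],"jaw":0.05}]}}

```text
t: 5.55
tcp_pos: [0.496, 0.3104, 0.2359]
tool_rot: [0.688, 0.726, -0.001, -0.0]
force: [0.4, -0.2, -0.9]
finger_gap: 0.195
gripper_force: 29.3
```

```bash
python3 look.py w3; python3 -c "
from h import *
go(.51,.0147,.238,1.581)"
```

```text
pos [0.4957 0.3103 0.2353] yaw 1.6247 t 5.6 -> d [-0.2959 -0.0017 -0.0024] turn 0.0437 or -3.0979 q [ 0.37  0.47  1.53 -0.    1.15  0.31]
```

View pics/w3.png

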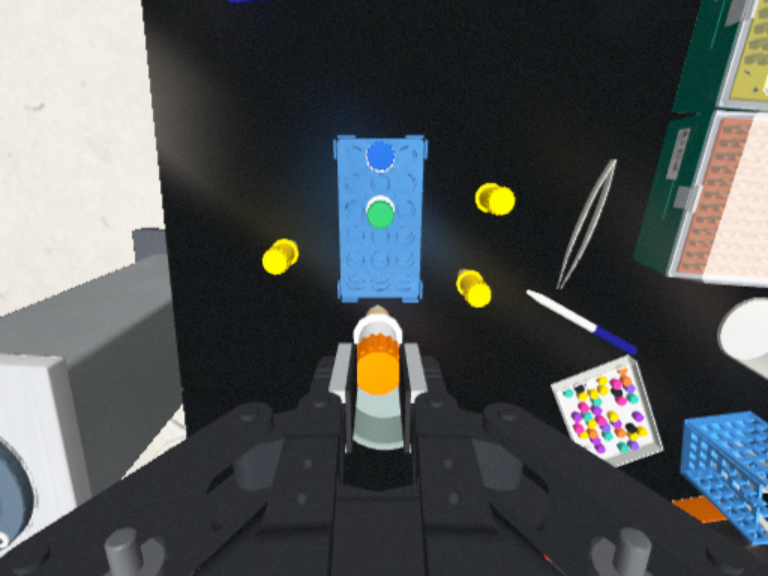

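The column is held in the jaws: cap (378,372), flange (378,330), tip (378,310). Next I check its tilt and seat height in the grip.

Create col.py:
```python
from h import *
from station import sense
np.set_printoptions(precision=4,suppress=True)
w=np.load("/tmp/w.npy",allow_pickle=True).item();d,R,t=w["d"],w["R"],w["t"];P=cloud(d,R,t);h=hsv(d);H,S,V=h[...,0],h[...,1],h[...,2]
s=sense();z0=s["tcp_pos"][2];print(s["tcp_pos"])
box=np.zeros(H.shape,bool);box[190:300,215:290]=1
m=max(blobs((H>=5)&(H<=18)&(S>150)&box),key=lambda b:b[2])[0]
print('cap z',np.percentile(P[m][:,2],[5,25,50,75,95])-z0)
zt=np.percentile(P[m][:,2],70);top=m&(np.abs(P[...,2]-zt)<.003)
v,u=np.nonzero(top);q=plane(d,u,v,zt,R,t);print('captop',q.mean(0),cv2.minEnclosingCircle(q[:,:2].astype(np.float32)))
f=max(blobs((S<50)&(V>170)&box&(P[...,2]>z0-.08)&(P[...,2]<z0)),key=lambda b:b[2])[0]
print('flange z',np.percentile(P[f][:,2],[5,25,50,75,95])-z0)
v,u=np.nonzero(f);zf=z0-.03;q=plane(d,u,v,zf,R,t);print('flange',cv2.minEnclosingCircle(q[:,:2].astype(np.float32)),q.min(0),q.max(0))
print([ (int(r),*d["pixels"][r,252]) for r in range(200,232,2)])
```

```bash
python3 col.py
```

```text
[0.4957 0.3103 0.2353]
cap z [-0.0102 -0.0061 -0.0013  0.0027  0.0085]
captop [0.4961 0.3162 0.2373] ((0.49725615978240967, 0.30977341532707214), 0.010888172313570976)
flange z [-0.0311 -0.0298 -0.0288 -0.0231 -0.0169]
flange ((0.4961874485015869, 0.30895859003067017), 0.01179954782128334) [0.485  0.3048 0.2053] [0.5075 0.3202 0.2053]
[(200, np.uint8(52), np.uint8(51), np.uint8(61)), (202, np.uint8(47), np.uint8(50), np.uint8(55)), (204, np.uint8(188), np.uint8(181), np.uint8(171)), (206, np.uint8(205), np.uint8(179), np.uint8(127)), (208, np.uint8(206), np.uint8(186), np.uint8(146)), (210, np.uint8(251), np.uint8(251), np.uint8(251)), (212, np.uint8(254), np.uint8(254), np.uint8(254)), (214, np.uint8(235), np.uint8(236), np.uint8(234)), (216, np.uint8(227), np.uint8(228), np.uint8(226)), (218, np.uint8(228), np.uint8(229), np.uint8(228)), (220, np.uint8(227), np.uint8(228), np.uint8(227)), (222, np.uint8(221), np.uint8(182), np.uint8(152)), (224, np.uint8(208), np.uint8(101), np.uint8(4)), (226, np.uint8(211), np.uint8(106), np.uint8(9)), (228, np.uint8(214), np.uint8(107), np.uint8(11)), (230, np.uint8(229), np.uint8(117), np.uint8(0))]
```

Scaled: -0.294 m is -0.735, -0.29 m is -0.725, 0.04 rad is 0.0191.

```bash
python3 -c "
from h import *
w=np.load('/tmp/w.npy',allow_pickle=True).item();print('tip edge',plane(w['d'],252,203.5,.2353-.07,w['R'],w['t']))"
```

```text
tip edge [0.49645901 0.30973309 0.1653    ]
```

>>> {"method": "run_rows", "body": {"motion": [{"pos":[-0.075,0,0],"jaw":0.05},{"pos":[-0.15,0,0],"jaw":0.05},{"pos":[-0.25,0,0],"jaw":0.05},{"pos":[-0.35,0,0],"turn":0.0191,"jaw":0.05},{"pos":[-0.45,0,0],"turn":0.0191,"jaw":0.05},{"pos":[-0.55,-0.005,0],"turn":0.0191,"jaw":0.05},{"pos":[-0.65,-0.005,0],"turn":0.0191,"jaw":0.05},{"pos":[-0.7,-0.005,0.025],"turn":0.0191,"jaw":0.05},{"pos":[-0.725,-0.005,0.05],"turn":0.0191,"jaw":0.05},{"pos":[-0.735,-0.005,0.075],"turn":0.0191,"jaw":0.05},{"pos":[-0.735,-0.005,0.0925],"turn":0.0191,"jaw":0.05},{"pos":[-0.735,-0.005,0.0925],"turn":0.0191,"jaw":0.05},{"pos":[-0.735,-0.005,0.0925],"turn":0.0191,"jaw":0.05}]}}

```text
t: 6.9
tcp_pos: [0.5105, 0.0182, 0.1996]
tool_rot: [0.702, 0.713, -0.0, -0.0]
force: [-0.4, -0.1, 0.5]
finger_gap: 0.192
gripper_force: 29.3
```

```bash
python3 look.py w4
```

Run:
```python
from h import *
from station import eyes
go(.5093,.0163,.2,1.58)
a=[]
for n,(u,v,w,h) in dict(top=(225,170,75,90),scene=(255,140,75,90)).items():
    d=eyes.snapshot(n);np.save(f"/tmp/{n}2.npy",d,allow_pickle=True);a.append(cv2.resize(d["pixels"][v:v+h,u:u+w],None,fx=5,fy=5,interpolation=cv2.INTER_CUBIC))
cv2.imwrite("pics/ts2.png",np.hstack(a)[:,:,::-1])
```

```text
pos [0.5108 0.018  0.2   ] yaw 1.5864 t 6.95 -> d [-0.0017 -0.0016 -0.    ] turn 0.0064 or -3.1352 q [-0.18  0.41  1.75  0.    0.98 -0.2 ]
```

View pics/ts2.png

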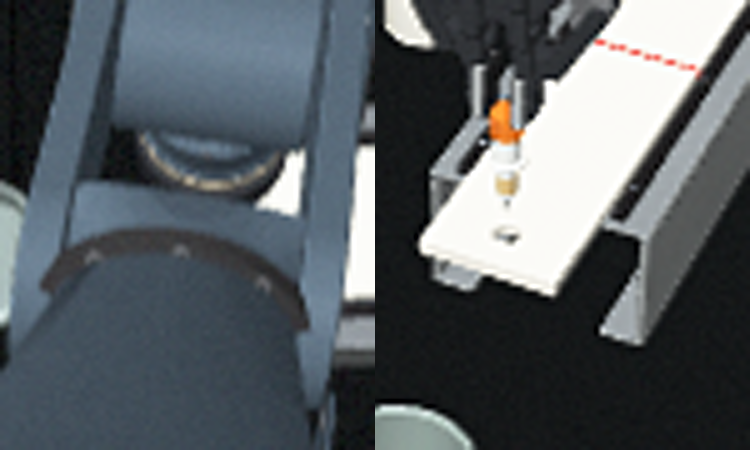

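View pics/w4.png

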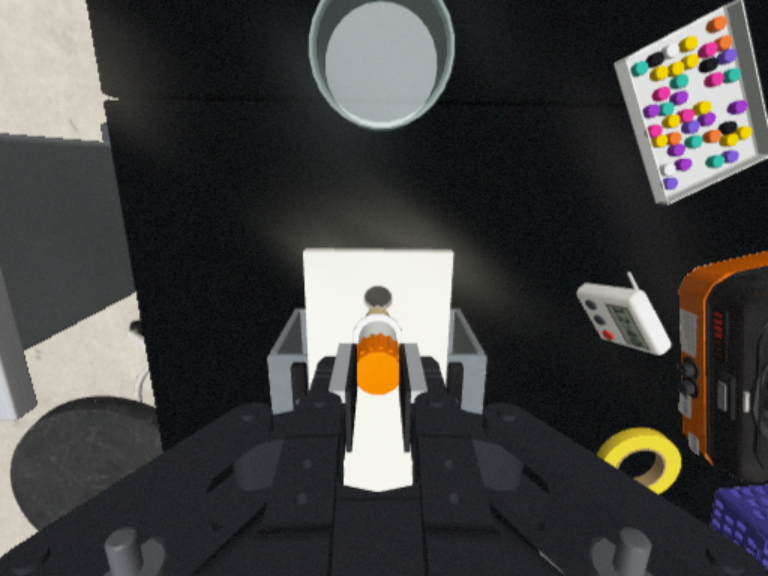

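The wrist view shows the hole at (378,297) just ahead of the tip at (378,312), laterally in line. The scene crop shows the tip at (507,203), straight above the hole at (507,234). Measuring the hole in this view:

Run:
```python
from h import *
np.set_printoptions(precision=4,suppress=True)
w=np.load("/tmp/w.npy",allow_pickle=True).item();d,R,t=w["d"],w["R"],w["t"];h=hsv(d);V=h[...,2].astype(int);S=h[...,1]
pl=lambda u,v,z=.11:plane(d,u,v,z,R,t)
for c in(225,240,265,280): # outer end edge per column
    r=np.argmax(np.diff(V[150:185,c]))+150.5;print('end',c,r,pl(c,r)[:2])
for r in(175,185):
    x=V[r,190:320]>150;print('sides',pl(190-.5+np.argmax(x),r)[:2],pl(320-.5-np.argmax(x[::-1]),r)[:2])
print('V col 252',V[184:226,252])
m=np.zeros(V.shape,bool);m[186:208,238:266]=V[186:208,238:266]<190
v,u=np.nonzero(m);q=pl(u,v);print('hole px',u.min(),u.max(),v.min(),v.max(),q.min(0),q.max(0))
s=d["pixels"];f=(V>200)&(S<40)
```

```bash
python3 col.py | head -6
```

Run:
```python
from h import *
from station import sense
z=sense()["tcp_pos"][2];w=np.load("/tmp/w.npy",allow_pickle=True).item();d=w["d"]
g=d["pixels"][195:225,238:268].max(2);print(g[:,6:24:1].tolist()[4:20:1] and '\n'.join(' '.join('%3d'%k for k in r) for r in g[6:20]))
for v in(204,206,208,210):print(v,plane(d,252,v,z-.07,w["R"],w["t"])[:2])
```

```text
end 225 165.5 [0.4865 0.0463]
end 240 165.5 [0.4998 0.0465]
end 265 165.5 [0.5221 0.0469]
end 280 165.5 [0.5355 0.0471]
sides [0.4651 0.0373] [0.5553 0.0387]
sides [0.4657 0.0279] [0.5551 0.0294]
V col 252 [245 245 245 245 245 241 202  95  84  84  84  85  84  82  82  84  79  79
  83 121 167 184 181 181 182 207 238 245 246 240 211 197 199 198 201 198
 200 197 191 177 178 180]
hole px 243 260 190 207 [0.5027 0.0072 0.11  ] [0.5186 0.0239 0.11  ]
[0.511  0.0177 0.2004]
cap z [-0.0097  0.001   0.0038  0.0044  0.0051]
captop [0.5108 0.0172 0.2046] ((0.5096712708473206, 0.019026461988687515), 0.012046677991747856)
flange z [-0.0325 -0.0311 -0.0304 -0.0252 -0.018 ]
flange ((0.5106701254844666, 0.017345717176795006), 0.01170668751001358) [0.4997 0.0136 0.1704] [0.5218 0.0284 0.1704]
[(200, np.uint8(79), np.uint8(77), np.uint8(71)), (202, np.uint8(83), np.uint8(81), np.uint8(72)), (204, np.uint8(167), np.uint8(158), np.uint8(142)), (206, np.uint8(181), np.uint8(160), np.uint8(116)), (208, np.uint8(182), np.uint8(163), np.uint8(127)), (210, np.uint8(238), np.uint8(238), np.uint8(237)), (212, n
[... 1595 characters left out ...]
 246 246 223 164 183 221 237 237 237 237 237 238 239 238 238 232 217 182 191 239 246 246 246 246 246 246 246
246 246 246 236 238 211 215 232 243 246 246 246 246 246 245 246 245 245 246 243 231 204 222 233 240 245 245 246 246 245
246 245 237 207 226 228 241 246 246 246 247 246 246 246 246 245 246 246 246 247 246 239 227 214 220 237 245 246 245 245
246 234 224 228 242 246 247 246 247 246 241 240 237 236 240 238 237 243 246 246 246 246 245 237 224 222 234 246 245 245
240 220 239 246 246 247 246 240 237 232 218 217 208 208 211 210 209 227 232 236 242 246 246 246 244 237 208 245 245 246
204 [0.5110223  0.01757858]
206 [0.51105201 0.01576486]
208 [0.51108187 0.01394254]
210 [0.51111186 0.01211156]
```

The column is within 1 mm of the hole (hole .5107,.0163; flange .5107,.0167), so I go straight down.

>>> {"method": "run_rows", "body": {"motion": [{"pos":[0,0,0.025],"jaw":0.05},{"pos":[0,0,0.05],"jaw":0.05},{"pos":[0,0,0.0625],"jaw":0.05},{"pos":[0,0,0.075],"jaw":0.05},{"pos":[0,0,0.0875],"jaw":0.05},{"pos":[0,0,0.1],"jaw":0.05},{"pos":[0,0,0.1125],"jaw":0.05},{"pos":[0,0,0.125],"jaw":0.05},{"pos":[0,0,0.1375],"jaw":0.05},{"pos":[0,0,0.1375],"jaw":0.05}]}}

```text
t: 8.05
tcp_pos: [0.5102, 0.0171, 0.1442]
tool_rot: [0.702, 0.712, -0.0, -0.001]
force: [-1.3, -0.1, 0.2]
finger_gap: 0.191
gripper_force: 29.3
```

```bash
python3 -c "
from h import *
go(.5107,.0165,.142,1.58)"
```

```text
pos [0.5102 0.0171 0.1442] yaw 1.5848 t 8.05 -> d [-0.0006  0.0005  0.0022] turn 0.0048 or -3.1368 q [-0.19  0.5   1.8   0.    0.84 -0.2 ]
```

Scaled: 0.002 m is 0.005, 0.001 m is 0.0025.

>>> {"method": "run_rows", "body": {"motion": [{"pos":[0,0,0.0025],"jaw":0.05},{"pos":[0,0,0.005],"jaw":0.05},{"pos":[0,0,0.005],"jaw":0.05}]}}

```text
t: 8.35
tcp_pos: [0.5109, 0.017, 0.1432]
tool_rot: [0.702, 0.712, 0.0, 0.0]
force: [0.0, -0.6, -0.3]
finger_gap: 0.194
gripper_force: 29.4
```

>>> {"method": "run_rows", "body": {"motion": [{"jaw":0.2},{"jaw":0.3},{"jaw":0.4},{"jaw":0.45},{"pos":[0,0,-0.025],"jaw":0.45},{"pos":[0,0,-0.075],"jaw":0.45},{"pos":[0,0,-0.15],"jaw":0.45},{"pos":[0,0,-0.225],"jaw":0.45},{"pos":[0,0,-0.3],"jaw":0.45},{"pos":[0,0,-0.35],"jaw":0.45},{"pos":[0,0,-0.35],"jaw":0.45},{"pos":[0,0,-0.35],"jaw":0.45}]}}

```text
t: 9.55
tcp_pos: [0.5105, 0.0172, 0.2832]
tool_rot: [0.702, 0.712, 0.0, 0.0]
force: [0.5, 0.1, 0.1]
finger_gap: 0.452
gripper_force: 0.0
```

```bash
python3 look.py w5;python3 meas.py;python3 - <<'E'
from h import *
w=np.load("/tmp/w.npy",allow_pickle=True).item();d,R,t=w["d"],w["R"],w["t"];P=cloud(d,R,t);h=hsv(d);H,S=h[...,0],h[...,1]
for b,c,a in blobs((H>=5)&(H<=18)&(S>150)&(np.abs(P[...,0]-.51)<.04),60):
    v,u=np.nonzero(b);z=P[b][:,2];print(c*1.5,a,np.percentile(z,[5,50,95]),plane(d,u,v,.148,R,t).mean(0))
go(.511,-.27,.29,np.pi)
E
```

```text
white ((0.5112603902816772, -0.0695355162024498), (0.09084832668304443, 0.22895675897598267), 0.5895720720291138) [0.5574 0.0454]
line [ 0.5114 -0.1856  0.11  ] slope 0.013022297909331586 [ 0.4664 -0.188   0.11  ] [ 0.5577 -0.1845  0.11  ]
hole? [0.511  0.0068 0.11  ] 370.0
riser ((0.5717134475708008, -0.049015067517757416), (0.027593132108449936, 0.04768805578351021), 0.8422989845275879) ymax [-0.0728 -0.0726 -0.0264 -0.025 ] 404
riser ((0.4494946300983429, -0.05206648260354996), (0.04654959216713905, 0.02647160366177559), 87.22785949707031) ymax [-0.0748 -0.0747 -0.0294 -0.0284] 394
riser ((0.559614360332489, -0.16529379785060883), (0.00227274838835001, 0.09728014469146729), 0.9322536587715149) ymax [-0.2139 -0.2124 -0.118  -0.1167] 82
riser ((0.4509314298629761, -0.19652171432971954), (0.007326079066842794, 0.03816143795847893), 2.58378529548645) ymax [-0.2155 -0.2155 -0.1789 -0.1773] 91
riser ((0.5764044523239136, -0.1945689171552658), (0.007457311265170574, 0.03835442289710045), 3.340136766433716) ymax [-0.2137 -0.2137 -0.1773 -0.1756] 101
[377.9010989  274.41758242] 273 [0.13666825 0.14786588 0.14923157] [0.51109084 0.01696973 0.148     ]
pos [0.5099 0.0172 0.2823] yaw 1.5848 t 9.6 -> d [-0.2872 -0.003  -0.0078] turn -1.5568 or 1.5848 q [-0.19  0.31  1.65 -0.    1.19 -0.2 ]
```

View pics/w5.png

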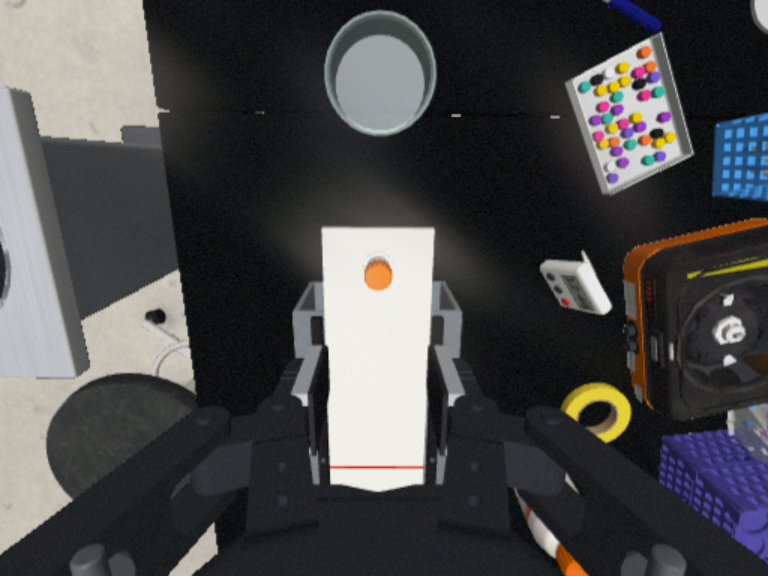

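The column hangs properly: cap top at z=0.148 (110+38 mm), cap at (378,274), upright in the hole. Now over to the handle with the jaws turned along the board.

The rows are not in the units I measure in: shifts go in shares of 0.4 m and turns go in shares of 120 degrees. I convert before sending: -0.3 m is -0.75, -0.27 m is -0.675, 1.575 rad is 0.752.

>>> {"method": "run_rows", "body": {"motion": [{"pos":[-0.075,0,0],"turn":0.0716,"jaw":0.45},{"pos":[-0.15,0,0],"turn":0.1432,"jaw":0.45},{"pos":[-0.225,0,0],"turn":0.2149,"jaw":0.45},{"pos":[-0.3,0,0],"turn":0.2865,"jaw":0.45},{"pos":[-0.375,0,0],"turn":0.3581,"jaw":0.45},{"pos":[-0.45,0,0],"turn":0.4297,"jaw":0.45},{"pos":[-0.525,0,0],"turn":0.5013,"jaw":0.45},{"pos":[-0.6,0,0],"turn":0.573,"jaw":0.45},{"pos":[-0.675,0,0],"turn":0.6446,"jaw":0.45},{"pos":[-0.75,-0.005,0],"turn":0.7162,"jaw":0.45},{"pos":[-0.75,-0.005,0],"turn":0.752,"jaw":0.45},{"pos":[-0.75,-0.005,0],"turn":0.752,"jaw":0.45},{"pos":[-0.75,-0.005,0],"turn":0.752,"jaw":0.45}]}}

```text
t: 10.9
tcp_pos: [0.5123, -0.2822, 0.2814]
tool_rot: [1.0, 0.006, -0.001, -0.001]
force: [-0.0, -0.3, -0.2]
finger_gap: 0.449
gripper_force: 0.0
```

```bash
python3 look.py w6;python3 meas.py;python3 -c "
from h import *
go(.513,-.2835,.147,0.01)"
```

```text
white ((0.5115576386451721, -0.07345831394195557), (0.08936400711536407, 0.22069962322711945), 0.6825070381164551) [0.5576 0.0364]
line [ 0.5142 -0.1853  0.11  ] slope 0.005590631997622072 [ 0.4669 -0.1872  0.11  ] [ 0.5576 -0.1834  0.11  ]
hole? [0.5083 0.0049 0.11  ] 23.0
handle [ 0.5116 -0.2853  0.153 ] ((0.5151286125183105, -0.2849405109882355), (0.07539553195238113, 0.013199488632380962), 0.2916594445705414) [ 0.5115 -0.2853  0.1524]
riser ((0.51317298412323, -0.17954480648040771), (0.1485757976770401, 0.29882127046585083), 0.7050887942314148) ymax [-0.3297 -0.3279 -0.0335 -0.0293] 7487
pos [ 0.5125 -0.282   0.2818] yaw 0.0117 t 10.95 -> d [0.0008 0.0017 0.1348] turn 0.0017 or -3.1399 q [-0.69  0.42  1.47  0.    1.26  0.86]
```

View pics/w6.png

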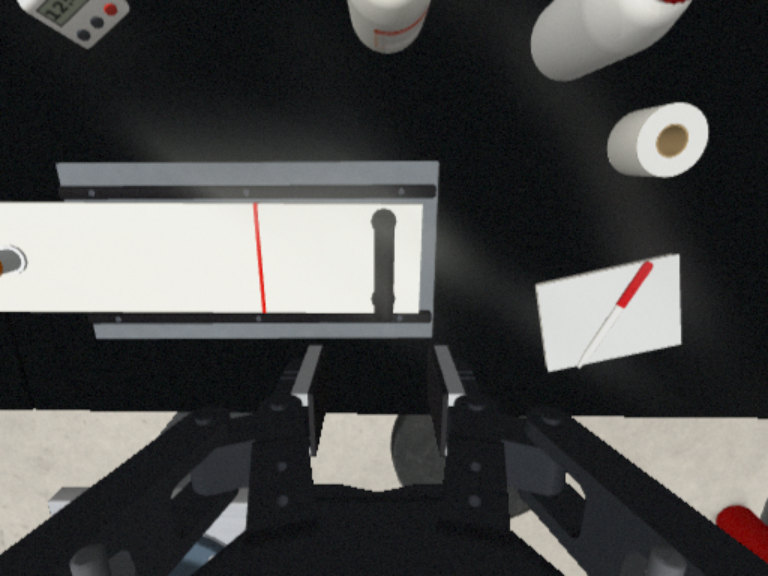

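The handle bar is at (384,262), centred between the fingers. The red line is at (260,258) and the riser edge at the left (60-95). Now down and grip.

Scaled: 0.135 m is 0.3375, 0.09 m is 0.225.

>>> {"method": "run_rows", "body": {"motion": [{"pos":[0,0.0068,0.1],"jaw":0.45},{"pos":[0,0.0068,0.175],"jaw":0.45},{"pos":[0,0.0068,0.225],"jaw":0.45},{"pos":[0,0.0068,0.2625],"jaw":0.45},{"pos":[0,0.0068,0.2875],"jaw":0.45},{"pos":[0,0.0068,0.3125],"jaw":0.45},{"pos":[0,0.0068,0.3375],"jaw":0.45},{"pos":[0,0.0068,0.3375],"jaw":0.45},{"pos":[0,0.0068,0.3375],"jaw":0.45}]}}

```text
t: 11.85
tcp_pos: [0.5131, -0.2857, 0.1481]
tool_rot: [1.0, 0.005, 0.0, 0.0]
force: [-0.0, 0.1, -0.8]
finger_gap: 0.453
gripper_force: 0.0
```

>>> {"method": "run_rows", "body": {"motion": [{"jaw":0.3},{"jaw":0.2},{"jaw":0.1},{"jaw":0.05},{"jaw":0.05},{"jaw":0.05}], "force": 60}}

```text
t: 12.45
tcp_pos: [0.5133, -0.2861, 0.1488]
tool_rot: [1.0, 0.005, 0.001, 0.001]
force: [-0.5, 0.2, 5.8]
finger_gap: 0.116
gripper_force: 59.2
```

```bash
python3 -c "
from h import *
go(.5113,-.1285,.146,0.0115)"
```

```text
pos [ 0.5133 -0.2861  0.1488] yaw 0.0098 t 12.45 -> d [-0.0004 -0.1576  0.0026] turn -0.0017 or 3.1399 q [-0.7   0.58  1.6  -0.    0.96  0.86]
```

Scaled: -0.13 m is -0.325, 0.001 m is 0.0025.

>>> {"method": "run_rows", "body": {"motion": [{"pos":[0,-0.0075,0.0025],"jaw":0.05},{"pos":[0,-0.02,0.0025],"jaw":0.05},{"pos":[0,-0.04,0.0025],"jaw":0.05},{"pos":[0,-0.06,0.0025],"jaw":0.05},{"pos":[0,-0.08,0.0025],"jaw":0.05},{"pos":[0,-0.1,0.0025],"jaw":0.05},{"pos":[0,-0.12,0.0025],"jaw":0.05},{"pos":[0,-0.14,0.0025],"jaw":0.05},{"pos":[0,-0.16,0.0025],"jaw":0.05},{"pos":[0,-0.18,0.0025],"jaw":0.05},{"pos":[0,-0.2,0.0025],"jaw":0.05},{"pos":[0,-0.22,0.0025],"jaw":0.05},{"pos":[0,-0.24,0.0025],"jaw":0.05},{"pos":[0,-0.26,0.0025],"jaw":0.05},{"pos":[0,-0.28,0.0025],"jaw":0.05},{"pos":[0,-0.3,0.0025],"jaw":0.05},{"pos":[0,-0.315,0.0025],"jaw":0.05},{"pos":[0,-0.325,0.0025],"jaw":0.05},{"pos":[0,-0.325,0.0025],"jaw":0.05},{"pos":[0,-0.325,0.0025],"jaw":0.05}]}}

```text
t: 14.45
tcp_pos: [0.5144, -0.1586, 0.1487]
tool_rot: [1.0, 0.005, 0.003, 0.003]
force: [0.3, -5.4, 7.7]
finger_gap: 0.115
gripper_force: 59.8
```

```bash
python3 look.py w7;python3 meas.py; python3 -c "
from station import sense
s=sense();print(s['force'],s['ft_torque'],s['tcp_pos'])"
```

```text
white ((0.513945996761322, -0.12362606823444366), (0.0904013141989708, 0.12861481308937073), 0.6136351227760315) [ 0.5597 -0.0589]
line [ 0.5159 -0.0614  0.11  ] slope 0.17696642582634978 [ 0.4666 -0.3223  0.11  ] [ 0.5659 -0.0555  0.11  ]
handle [ 0.5207 -0.1575  0.153 ] ((0.5172834396362305, -0.15746672451496124), (0.07653090357780457, 0.01463577151298523), 0.5256461501121521) [ 0.5246 -0.1575  0.1525]
handle [ 0.5149 -0.141   0.153 ] ((0.5150344371795654, -0.14103835821151733), (0.006509615574032068, 0.007757167797535658), 0.3923860490322113) [ 0.5211 -0.1422  0.1649]
handle [ 0.5153 -0.174   0.153 ] ((0.5152682662010193, -0.17454880475997925), (0.006521394941955805, 0.007877017371356487), 0.41187751293182373) [ 0.5214 -0.1724  0.1647]
riser ((0.5785546898841858, -0.17799581587314606), (0.018726717680692673, 0.2978689968585968), 0.9293081760406494) ymax [-0.327  -0.3238 -0.0321 -0.029 ] 10844
riser ((0.5127580165863037, -0.20251429080963135), (0.09541569650173187, 0.2516527771949768), 0.5628852248191833) ymax [-0.3288 -0.3267 -0.1839 -0.0762] 20286
riser ((0.5567125678062439, -0.005005961284041405), (0.0007287172484211624, 0.0598936565220356), 0.5580276846885681) ymax [-0.035  -0.0339  0.0245  0.0249] 152
riser ((0.4462801516056061, -0.28870198130607605), (0.011488285847008228, 0.08079476654529572), 1.123062014579773) ymax [-0.3291 -0.3284 -0.2518 -0.2482] 967
riser ((0.44264551997184753, -0.04902491718530655), (0.011004733853042126, 0.035660069435834885), 0.31652548909187317) ymax [-0.0668 -0.0644 -0.0315 -0.0312] 386
[ 0.75461627 -4.46509661  5.95777091] [-0.84367517 -0.01583078 -0.09489083] [ 0.51444286 -0.15859435  0.14872303]
```

View pics/w7.png

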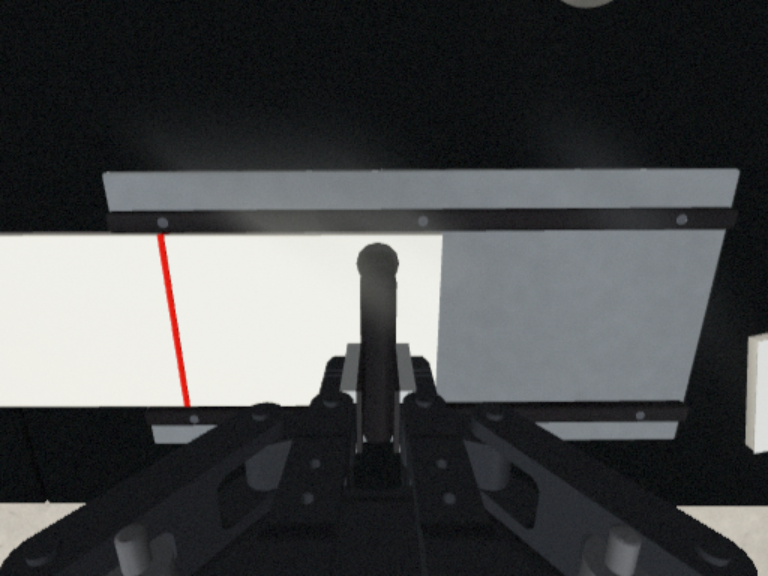

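The handle is gripped at (378,350), the line is at (161,235)-(187,405), and the riser edge is at the far corner (103,172) and near corner (155,442). That view was my eleventh, one over the limit of 10, so from here I work by numbers only.

Create edge.py:
```python
from h import *
np.set_printoptions(precision=4,suppress=True)
w=np.load("/tmp/w.npy",allow_pickle=True).item();d,R,t=w["d"],w["R"],w["t"];P=cloud(d,R,t);h=hsv(d);H,S,V=h[...,0].astype(int),h[...,1],h[...,2].astype(int)
red=((H<8)|(H>172))&(S>100)&(P[...,1]>-.1)&(P[...,1]<0)&(np.abs(P[...,0]-.513)<.05)&(P[...,2]>.1)&(P[...,2]<.118)
red=max(blobs(red),key=lambda b:b[2])[0]
v,u=np.nonzero(red);q=plane(d,u,v,.11,R,t);k=np.polyfit(q[:,0],q[:,1],1);print('line',q.mean(0),k,'n',len(u))
# riser edge: leftmost transition along each row of the side flanges (plane z=.1)
E=[]
for r in range(100,310):
    for c in range(20,220):
        p=P[r,c]
    g=(np.abs(P[r,:,2]-.1)<.005)&(np.abs(np.abs(P[r,:,0]-.513)-.066)<.007)&(V[r]>55)
    c=np.nonzero(g[20:300])[0]
    if len(c)>15: E.append(plane(d,c[0]+20-.5,r,.1,R,t)[:2])
E=np.array(E);med=np.median(E[:,1]);E=E[np.abs(E[:,1]-med)<.004]
far=E[E[:,0]>.513];nr=E[E[:,0]<.513]
for n,e in(('far',far),('near',nr)):
    if len(e):print(n,len(e),np.median(e,0))
m=np.polyfit(E[:,0],E[:,1],1);ey=np.polyval(m,.513);ly=np.polyval(k,.513);print('edge',ey,'slope',m[0],'line',ly,'to go',ey-ly)
B=(S<60)&(V>160)&(np.abs(P[...,0]-.513)<.04)&(P[...,2]>.09)&(P[...,2]<.13)
b=max(blobs(B),key=lambda b:b[2])[0];pp=P[b];A=np.c_[pp[:,:2]-[.513,-.1],np.ones(len(pp))];c=np.linalg.lstsq(A,pp[:,2],rcond=None)[0];print('board plane dz/dx,dz/dy,z',c)
```

```bash
python3 edge.py
```

```text
line [ 0.5165 -0.0577  0.11  ] [ 0.0086 -0.0621] n 499
far 20 [ 0.5788 -0.029 ]
near 9 [ 0.4441 -0.0311]
edge -0.030097756458959325 slope 0.015946331787903095 line -0.05769365034527832 to go 0.027595893886318994
board plane dz/dx,dz/dy,z [-0.0012 -0.0017  0.1101]
```

Scaled: -0.0265 m is -0.0663, -0.025 m is -0.0625.

>>> {"method": "run_rows", "body": {"motion": [{"pos":[0,-0.01,0],"jaw":0.05},{"pos":[0,-0.02,0.0025],"jaw":0.05},{"pos":[0,-0.0325,0.0025],"jaw":0.05},{"pos":[0,-0.045,0.0025],"jaw":0.05},{"pos":[0,-0.055,0.0025],"jaw":0.05},{"pos":[0,-0.0625,0.0025],"jaw":0.05},{"pos":[0,-0.0663,0.0025],"jaw":0.05},{"pos":[0,-0.0663,0.0025],"jaw":0.05},{"pos":[0,-0.0663,0.0025],"jaw":0.05}], "force": 80}}

```text
t: 15.4
tcp_pos: [0.5152, -0.1343, 0.1487]
tool_rot: [1.0, 0.006, 0.005, 0.005]
force: [-0.3, -11.1, 10.3]
finger_gap: 0.1
gripper_force: 79.4
```

```bash
python3 look.py w8;python3 edge.py
```

```text
line [ 0.5165 -0.0334  0.11  ] [ 0.015  -0.0412] n 497
far 19 [ 0.5788 -0.0289]
edge -0.027743002057883978 slope -0.01732702000200098 line -0.03345313095305007 to go 0.005710128895166089
board plane dz/dx,dz/dy,z [-0.001  -0.0014  0.1101]
```

Scaled: -0.0037 m is -0.0093, -0.002 m is -0.005.

>>> {"method": "run_rows", "body": {"motion": [{"pos":[0,-0.005,0],"jaw":0.05},{"pos":[0,-0.0093,0],"jaw":0.05},{"pos":[0,-0.0093,0],"jaw":0.05},{"pos":[0,-0.0093,0],"jaw":0.05},{"pos":[0,-0.0093,0],"jaw":0.05}]}}

```text
t: 15.95
tcp_pos: [0.5152, -0.1307, 0.1487]
tool_rot: [1.0, 0.006, 0.004, 0.005]
force: [-0.7, -11.0, 11.2]
finger_gap: 0.1
gripper_force: 79.4
```

```bash
python3 look.py w9;python3 edge.py
```

```text
line [ 0.5167 -0.0299  0.11  ] [ 0.0143 -0.0373] n 503
far 20 [ 0.5785 -0.0289]
edge -0.030826929338999585 slope 0.028562227169520105 line -0.029958696189885246 to go -0.0008682331491143384
board plane dz/dx,dz/dy,z [-0.0011 -0.002   0.1102]
```

The line is at the edge within about 1 mm. Cross-check with the fixed cameras, plus the column's seat and the other objects.

Run:
```python
from h import *
from station import eyes,sense
np.set_printoptions(precision=4,suppress=True)
for n in("top","scene"):
    d=eyes.snapshot(n);P=cloud(d);h=hsv(d);H,S,V=h[...,0],h[...,1],h[...,2]
    d0=np.load(f"/tmp/{n}.npy",allow_pickle=True).item()
    nb=(np.abs(P[...,0]-.51)<.055)&(P[...,1]>-.2)&(P[...,1]<.26)
    v,u=np.nonzero(nb&((H<8)|(H>172))&(S>80)&(P[...,2]>.1)&(P[...,2]<.12));print(n,'line',len(u),plane(d,u,v,.11).mean(0) if len(u) else '')
    for b,c,a in blobs((H>=5)&(H<=18)&(S>150)&nb,8):
        v,u=np.nonzero(b);print('cap',a,np.percentile(P[b][:,2],[50,90,99]),plane(d,u,v,.148).mean(0))
    g=(np.abs(P[...,0]-.45)<.012)|(np.abs(P[...,0]-.578)<.012)
    m=g&(P[...,2]>.093)&(P[...,2]<.106)&(P[...,1]>-.35)&(P[...,1]<.02)
    for b,c,a in blobs(m,15):
        v,u=np.nonzero(b);q=plane(d,u,v,.1);print('riser strip x',q[:,0].mean(),'y',np.percentile(q[:,1],[0,1,99,100]),a)
    m=(P[...,2]>.04)&(P[...,2]<.06)&(P[...,1]>.08)&(P[...,1]<.24)&(np.abs(P[...,0]-.5)<.08);print('dish',cv2.minEnclosingCircle(P[m][:,:2].astype(np.float32)) if m.any() else '')
    print('changed px in rack/dish area',int((np.abs(d["pixels"].astype(int)-d0["pixels"]).max(2)>60).sum()))
s=sense();print(s["t"],s["force"],s["tcp_pos"])
```

```text
top line 19 [ 0.5329 -0.0288  0.11  ]
riser strip x 0.579872530845153 y [-0.3251 -0.3249 -0.2895 -0.2893] 57
riser strip x 0.5763029869355761 y [-0.0989 -0.0987 -0.0273 -0.0272] 116
riser strip x 0.4476571388039017 y [-0.3286 -0.3269 -0.2435 -0.2413] 179
dish 
changed px in rack/dish area 35305
scene line 25 [ 0.5077 -0.0276  0.11  ]
cap 52 [0.1431 0.1464 0.1488] [0.5033 0.1795 0.148 ]
riser strip x 0.4493204079825411 y [-0.3302 -0.3233 -0.0258 -0.0226] 429
riser strip x 0.5763219066052796 y [-0.2185 -0.2124 -0.0229 -0.0193] 157
dish ((0.5075728893280029, 0.16705819964408875), 0.049024879932403564)
changed px in rack/dish area 19204
16.1 [ -0.8073 -11.7414  11.3633] [ 0.5152 -0.1308  0.1487]
```

```bash
python3 -c "
from station import job
print(job.sign_off())"
```

```text
the job is handed in; nothing more can be done
None
```

The job is handed in after about 16 s: the orange-capped column hangs seated in the board's hole over the dish, the red line stands at the riser edge within about 1 mm, and the gripper still holds the handle with the board flat; I viewed 11 pictures, one over the limit of 10.

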